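Hang the rinsed paint cup on the drying carousel

ROBOT

A 6-joint arm with a two-finger parallel gripper is mounted at the origin on the work surface. World frame = base frame: x ahead of the robot, y to its left, z up, the work surface at z = 0. Lengths are in m, angles in degrees, forces in N, time in s.
With the tool pointing down it reaches from about 0.25 to 0.725 m from the base axis. Payload 9.7 kg.
Tool frame: the origin (TCP) lies at the very end of the fingers, on their centre line; the grasp point (between the pads) lies 19 mm behind it; z points along the fingers, y is the line along which they close (so a half turn about z gives the same grasp; the last joint's range is limited). The gripper opens to 85 mm and grips with 20 to 120 N. Pads are 22 mm wide; open, the fingers measure 114 mm over their backs; the gripper's body (76 mm by 85 mm) begins 54 mm behind the grasp point. The pads swing forward as they close: fully open they stand 13 mm farther back than shut.
Start: joints at [73.74, 4.979, 10.078, 95.1, 0, 90], TCP at [0.154, 0.528, 0.231] pointing down, gripper open.
Joint ranges: [-179.16, 179.16], [-48.56, 103.87], [-65.8, 70.77], [-126.05, 130.52], [-82.76, 87.17], [-180, 180]. Speed limits (degrees/s): [127.2, 127.2, 147.25, 180, 180, 180].

INTERFACE

Orientations are given as [roll, pitch, yaw] about the fixed x, y, z axes, in that order (R = Rz(yaw) Ry(pitch) Rx(roll)).
In Python, from workcell import telemetry, optics, workorder gives the robot as it stands.
- The arm moves only by the shell command python3 -m handwheel 'ROWS' [FORCE]. ROWS is JSON, a list of rows, each an object of numbers: "tx", "ty", "tz": the shift along the tool's x, y, z in m; "ax", "ay", "az": the turn, a rotation vector about the tool's x, y, z in degrees; "jaw": the gripper command: -1 is shut, 1 is fully open, values between are in proportion. A call has exactly 10 rows; each row shifts and turns the commanded pose from where the row before left it, along the tool's axes as they then stand; what a row does not reach is not made up. A row lasts 1/8 s, in which the tool goes at most 62.5 mm and 10.7 degrees, less where a joint would pass 70% of its speed; a pose out of reach is approached as far as the arm can. A call is refused whole if a number of a shift passes 0.0625 or a number of a turn 10.7, either way. A call with a gripper value outside its range is refused whole. The fingers move at their own pace and stop on an object; FORCE is the grip in N (left out, the last holds). Time passes only in rows, so rows that do not move let the fingers close, or fill a call up. It gives the time, the measured TCP pose, the force, the opening and the grip force at its end, in the units of the state.
- telemetry.get_obs(): the state, without advancing time (a new reading comes with each control period).
- optics.camera(name): name is "side" or "top" or "wrist"; returns a dict with "color" (400x640x3 uint8, red, green, blue), "K" (3x3 intrinsics, pixels), "extrinsics" (4x4, takes a point from camera to world coordinates); the wrist camera has in their place "mount" (4x4, takes a point from camera to tool coordinates, whose origin is the TCP and whose axes are the flange's). Camera axes: x right, y down, z forward; pixel columns grow to the right and rows downward; lengths in m; the calibration is good to about 2 mm. A picture is of the moment at which its call begins: read the wrist's pose just before it. There is no depth.
- workorder.job_done(): hands the job in; it is judged then, once.
The state is a dict: "time": time; "q": joint angles; "qd": joint speeds; "joint_efforts": joint torques, N m; "ee_pos": TCP position; "tcp_rot": TCP orientation; "wrist_force": force on the tool from outside, world axes, zero at the start; "torque": the same for the moment, N m; "opening": finger opening in m; "grasp_force": force on a finger pad.
Only numpy, scipy, OpenCV 4.12 (cv2) and the standard library are available. Lean on these libraries where they do the work, as an engineer would, in place of code of your own. Each camera call takes 0.05 s, during which the arm holds its last target. There are 200 camera calls.

TASK

Turn the drying carousel until its empty hook stands over the drip dish, leaving the loose white cup on the bench meanwhile. Then hang that cup on the hook by the eye in its lug, lowered all the way down until the lug rests on the arm before you let go, never dropped. The prong is not exactly where it is marked, so feel for it gently (stay under 25 N), and leave the tin, tape and scraper where they are.

Things in the scene. Friction and masses are not known exactly. Their poses are not given: they have to be found in the camera images.
- stand: Fixed stand of the carousel: round dark foot 124 mm wide, thin upright column. Origin on the bench under the column's axis, z up. The aluminium drip dish (90 by 110 mm, 22 mm high) is fixed to it, centred 140 mm from the axis along the stand's -x.
- carousel: Turning head on the stand; origin on its vertical axis at bench height. Turns endlessly both ways with 0.22 N m bearing friction, stays where left; turn it by the empty prong or arm. Four level arms 90 degrees apart, 12 mm wide, 8 thick, tops at 150 mm, ends 98 mm from the axis. The arm along its +x is the empty hook. Hub 40 mm wide, 174 mm high. Never push, press or squeeze it with over 25 N.
- hook_seat (a point): Marked place of the empty hook's prong: on the arm's top, 85 mm from the axis, 150 mm above the bench; x outward. The prong: upright, round, 10 mm thick, flat top at 182 mm. It is clamped on the arm's centre line, but up to 8 mm nearer to or farther from the axis than this point (not measured); it does not shift.
- hung_cup (a point): Middle of the cup on the arm opposite the empty one. The three other arms carry white cups like the loose one, fixed to the carousel and turning with it; they reach 165 mm from the axis and stand from 94 to 174 mm above the bench.
- cup_center (a point): Loose white paint cup, upright on the bench: round, rigid, open on top, 56 mm wide outside (50 at the foot), 80 mm high, wall 3 mm, about 0.12 kg. Point on its axis, half-way up (40 mm). x points from the axis to the lug, z up.
- cup_eye (a point): Centre of the eye in the cup's lug, 52 mm along the cup's x, 66 mm above its underside. Lug: 25 mm wide, 56 to 76 mm up, solid from cup to eye, ends 66.5 mm from the cup's axis. Eye: vertical through hole, 13 mm along x, 15 mm across. Hung, the lug lies on the arm, the cup is outboard of the prong, x towards the carousel's axis, and sags outward up to 0.15 rad.
- tin: Bystander: paint tin, 72 mm wide, 85 mm high, origin under its centre. Tin and cup may stand in either one's place.
- tape: Bystander: roll of masking tape lying flat, 90 mm wide, 24 mm high, origin under its centre.
- scraper: Bystander: flat scraper, 200 mm long, lying on the bench along its x.
Mind the look-alikes: they are no part of the job. Leave any brown look-alike of the part that bears cup_center alone.

How it is judged:
By the outcome, as a careful person would: the job done as asked, in the order asked, and still so for the second after the job is handed in, with the robot touching nothing.
It also fails if it takes over 72 s, if anything falls off the work surface, if the arm or the gripper's body presses on something with over 40 N, if the wrist force passes 120 N, or if a joint passes its speed limit or range.

## Working session

There is one attempt and no reset: what is moved stays moved. The work goes in short steps, Python scripts to look and compute and a shell command to move; the robot and the scene stay as the last step left them, time stands still between calls to the robot, and variables do not carry over. Pictures are saved under pics/ and viewed, at most 10 in all, crops included, and the job is handed in when it is done.

```bash
mkdir -p pics
python3 - <<'E'
from workcell import telemetry, optics
import cv2,numpy as np
o=telemetry.get_obs();print(o)
for n in("top","side"):
    d=optics.camera(n);cv2.imwrite(f"pics/{n}0.png",d["color"][:,:,::-1]);print(n,d["K"].tolist(),d["extrinsics"].round(4).tolist())
    np.savez(f"{n}.npz",K=d["K"],E=d["extrinsics"])
d=optics.camera("wrist");print(d["K"].tolist(),d["mount"].round(4).tolist());cv2.imwrite("pics/w0.png",d["color"][:,:,::-1])
E
```

```text
{'time': 0.0, 'q': array([7.37384891e+01, 5.01184298e+00, 1.00349737e+01, 9.50998845e+01,
       5.22411626e-04, 8.99995287e+01]), 'qd': array([-0.02118273, -0.13590424,  0.02229356,  0.06220118,  0.09372248,
        0.04391765]), 'joint_efforts': array([-1.42451468e-04, -5.20386529e+01,  4.64809048e+01,  1.60941010e-02,
       -2.54491238e-05,  3.62357014e-06]), 'ee_pos': array([0.15394576, 0.52777854, 0.2305806 ]), 'tcp_rot': array([-1.79923246e+02, -5.23042505e-04,  1.63738960e+02]), 'wrist_force': array([-0.72366409, -0.05649326, -0.65661887]), 'torque': array([ 0.00907664, -0.01848809, -0.03170345]), 'grasp_force': 0.0, 'opening': 0.08544735649585276}
top [[507.1086490291636, 0.0, 317.7167070840403], [0.0, 507.1086490291636, 204.2531271475797], [0.0, 0.0, 1.0]] [[-0.0127, -0.9873, 0.1585, 0.4093], [-0.9999, 0.0126, -0.0015, -0.1664], [-0.0005, -0.1585, -0.9874, 1.3966], [0.0, 0.0, 0.0, 1.0]]
side [[511.34530815945254, 0.0, 317.5956270338831], [0.0, 511.34530815945254, 201.1192255016848], [0.0, 0.0, 1.0]] [[0.9996, 0.0008, 0.0278, 0.5652], [-0.0228, -0.5493, 0.8353, -1.2367], [0.016, -0.8356, -0.5491, 0.819], [0.0, 0.0, 0.0, 1.0]]
[[338.38526307143417, 0.0, 320.20186168673774], [0.0, 338.38526307143417, 198.25016313372308], [0.0, 0.0, 1.0]] [[0.0003, -0.9503, -0.3115, 0.0801], [1.0, 0.0004, -0.0003, -0.0011], [0.0004, -0.3115, 0.9503, -0.1431], [0.0, 0.0, 0.0, 1.0]]
```

View pics/top0.png

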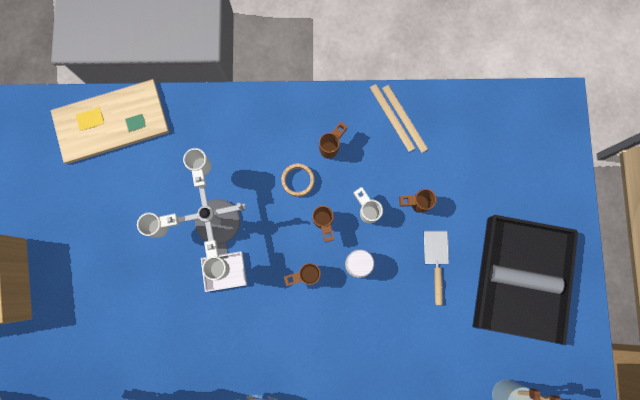

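View pics/side0.png

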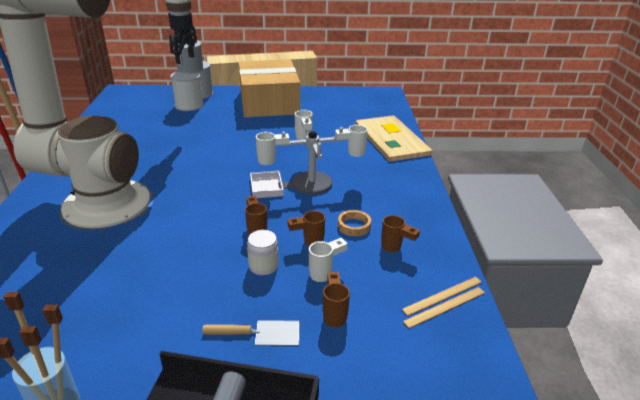

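The top view shows the carousel hub at (205,213). Its empty hook points right (prong near 243,206) and a hung cup stands over the dish (224,271). Cup candidates off the carousel:
- Brown cups at (329,145), (323,217), (425,200) and (310,273).
- The white cup at (370,210), with its lug at (360,194).
- The white object at (360,264), which has no lug and a lid, so it is the tin.

Only the white cup with the lug fits. I'll confirm it in a crop and measure.

```bash
cat > h.py <<'E'
import numpy as np,cv2
from workcell import telemetry, optics
from scipy.spatial.transform import Rotation as R
def ray(K,E,uv,z):
    d=E[:3,:3]@np.linalg.solve(K,[uv[0],uv[1],1.]);t=(z-E[2,3])/d[2];return (E[:3,3]+t*d)
def proj(K,E,p):
    c=np.linalg.inv(E)@[*p,1];v=K@c[:3];return v[:2]/v[2]
def cam(n):
    if n=="wrist":
        o=telemetry.get_obs();T=np.eye(4);T[:3,:3]=R.from_euler("xyz",o["tcp_rot"],degrees=True).as_matrix();T[:3,3]=o["ee_pos"]
        d=optics.camera(n);return d["color"],d["K"],T@d["mount"]
    d=optics.camera(n);return d["color"],d["K"],d["extrinsics"]
def blobs(m,amin=15):
    n,l,s,c=cv2.connectedComponentsWithStats(m.astype(np.uint8));return [(c[i].round(1),s[i]) for i in range(1,n) if s[i,4]>=amin]
E
python3 - <<'E'
from h import *
c,K,E=cam("top")
h=cv2.cvtColor(c,cv2.COLOR_RGB2HSV)
w=(h[...,1]<90)&(h[...,2]>90); w[:,:100]=0;w[:,460:]=0;w[:130]=0;w[320:]=0
for b in blobs(w,40):print(b)
f=(h[...,2]<110)&(h[...,1]<90);f[:,:180]=0;f[:,250:]=0;f[:190]=0;f[260:]=0
for b in blobs(f,40):print("dark",b)
g=cv2.resize(c[150:300,130:260],None,fx=4.5,fy=4,interpolation=cv2.INTER_CUBIC)
g=cv2.resize(c[140:300,130:440],None,fx=2.58,fy=2.58,interpolation=cv2.INTER_CUBIC);cv2.imwrite("pics/c1.png",g[:,:,::-1])
print("hub",ray(K,E,(205,213),.174))
for uv,z in(((370,211),.08),((360,194),.066),((243,206),.182),((360,264),.085),((224,271),.022)):print(uv,ray(K,E,uv,z).round(3))
E
```

```text
(array([125.1, 137.8]), array([100, 130,  69,  24, 946], dtype=int32))
(array([405.5, 139.8]), array([396, 130,  19,  22, 193], dtype=int32))
(array([417.9, 140.3]), array([408, 130,  20,  23, 203], dtype=int32))
(array([204.1, 228.8]), array([ 137,  148,  110,  144, 4437], dtype=int32))
(array([297. , 179.4]), array([281, 163,  34,  34, 240], dtype=int32))
(array([368.3, 206.8]), array([353, 187,  30,  37, 601], dtype=int32))
(array([436.4, 257.6]), array([ 424,  231,   25,   75, 1109], dtype=int32))
(array([359.2, 263.2]), array([345, 249,  29,  29, 659], dtype=int32))
dark (array([204.5, 212.6]), array([200, 208,  10,  10,  87], dtype=int32))
dark (array([224.2, 230.3]), array([210, 212,  30,  37, 579], dtype=int32))
dark (array([201.9, 231.9]), array([196, 226,  12,  15, 115], dtype=int32))
hub [0.58745174 0.10650586 0.174     ]
(370, 211) [ 0.601 -0.305  0.08 ]
(360, 194) [ 0.649 -0.281  0.066]
(243, 206) [0.602 0.013 0.182]
(360, 264) [ 0.463 -0.275  0.085]
(224, 271) [0.451 0.086 0.022]
```

View pics/c1.png

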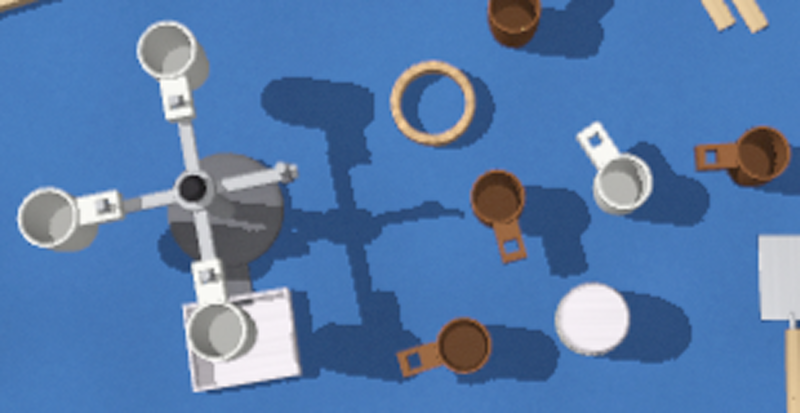

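Enlarged crop: the white cup (crop 622,182) has a lug with a square eye (597,143), so it is the loose cup. The white disc at (592,318) is the tin. The empty hook's prong is near (288,170). The carousel needs about -90° (clockwise). I'll start by lifting and turning the tool, which also shows joint 6's sign.

```bash
python3 -m handwheel '[{"tz":-0.005,"az":-8,"jaw":1},{"tz":-0.005,"az":-8,"jaw":1},{"tz":-0.005,"az":-8,"jaw":1},{"tz":-0.005,"az":-8,"jaw":1},{"tz":-0.005,"az":-8,"jaw":1},{"tz":-0.005,"az":-8,"jaw":1},{"tz":-0.005,"az":-8,"jaw":0},{"tz":-0.005,"az":-8,"jaw":0},{"tz":-0.005,"az":-8,"jaw":0},{"tz":-0.005,"az":-8,"jaw":0}]' 20
python3 - <<'E'
from h import *
o=telemetry.get_obs();print(o["q"].round(1))
def go(p,psi):
    # world shift in tool axes after yaw change
    d=np.array(p)-o["ee_pos"];r=R.from_euler("xyz",[180,0,psi],degrees=True);print(psi,r.inv().apply(d).round(4))
for psi in(o["tcp_rot"][2],-81,99):go((.600,.020,.25),psi)
E
```

```text
[73.7  5.  10.1 95.1 -0.  90. ]
163.736821157332 [-0.5704 -0.3626 -0.0191]
-81 [ 0.5714 -0.3611 -0.0191]
99 [-0.5714  0.3611 -0.0191]$[0]: bad value
```

```bash
python3 -m handwheel '[{"tx":0,"ty":0,"tz":-0.005,"ax":0,"ay":0,"az":-8,"jaw":1},{"tx":0,"ty":0,"tz":-0.005,"ax":0,"ay":0,"az":-8,"jaw":1},{"tx":0,"ty":0,"tz":-0.005,"ax":0,"ay":0,"az":-8,"jaw":1},{"tx":0,"ty":0,"tz":-0.005,"ax":0,"ay":0,"az":-8,"jaw":1},{"tx":0,"ty":0,"tz":-0.005,"ax":0,"ay":0,"az":-8,"jaw":1},{"tx":0,"ty":0,"tz":-0.005,"ax":0,"ay":0,"az":-8,"jaw":1},{"tx":0,"ty":0,"tz":0,"ax":0,"ay":0,"az":-8,"jaw":0},{"tx":0,"ty":0,"tz":0,"ax":0,"ay":0,"az":-8,"jaw":0},{"tx":0,"ty":0,"tz":0,"ax":0,"ay":0,"az":-8,"jaw":0},{"tx":0,"ty":0,"tz":0,"ax":0,"ay":0,"az":-8,"jaw":0}]' 20
python3 - <<'E'
from h import *
o=telemetry.get_obs();print(o["q"].round(1))
def go(p,psi):
    d=np.array(p)-o["ee_pos"];r=R.from_euler("xyz",[180,0,psi],degrees=True);print(psi,r.inv().apply(d).round(4))
for psi in(o["tcp_rot"][2],-81,99):go((.600,.020,.25),psi)
E
```

```text
time: 1.45
ee_pos: [0.154, 0.5279, 0.2611]
tcp_rot: [-180.0, -0.0, -116.0]
wrist_force: [1.1, 0.7, -0.2]
opening: 0.0423
grasp_force: 0.0
[73.7  5.8 14.3 98.5 -0.   9.7]
-115.9987159176618 [ 0.261  -0.6235  0.0111]
-81 [ 0.5715 -0.361   0.0111]
99 [-0.5715  0.361   0.0111]
```

```bash
python3 -m handwheel '[{"tx":0.024,"ty":-0.057,"tz":0,"ax":0,"ay":0,"az":0,"jaw":0},{"tx":0.024,"ty":-0.057,"tz":0,"ax":0,"ay":0,"az":0,"jaw":0},{"tx":0.024,"ty":-0.057,"tz":0,"ax":0,"ay":0,"az":0,"jaw":0},{"tx":0.024,"ty":-0.057,"tz":0,"ax":0,"ay":0,"az":0,"jaw":0},{"tx":0.024,"ty":-0.057,"tz":0,"ax":0,"ay":0,"az":0,"jaw":0},{"tx":0.024,"ty":-0.057,"tz":0,"ax":0,"ay":0,"az":0,"jaw":0},{"tx":0.024,"ty":-0.057,"tz":0,"ax":0,"ay":0,"az":0,"jaw":0},{"tx":0.024,"ty":-0.057,"tz":0,"ax":0,"ay":0,"az":0,"jaw":0},{"tx":0.024,"ty":-0.057,"tz":0,"ax":0,"ay":0,"az":0,"jaw":0},{"tx":0.024,"ty":-0.057,"tz":0,"ax":0,"ay":0,"az":0,"jaw":0}]' && python3 -m handwheel '[{"tx":0.024,"ty":-0.055,"tz":0,"ax":0,"ay":0,"az":0,"jaw":0},{"tx":0,"ty":0,"tz":0,"ax":0,"ay":0,"az":-7,"jaw":0},{"tx":0,"ty":0,"tz":0,"ax":0,"ay":0,"az":-7,"jaw":0},{"tx":0,"ty":0,"tz":0,"ax":0,"ay":0,"az":-7,"jaw":0},{"tx":0,"ty":0,"tz":0,"ax":0,"ay":0,"az":-7,"jaw":0},{"tx":0,"ty":0,"tz":0,"ax":0,"ay":0,"az":-7,"jaw":0},{"tx":0,"ty":0,"tz":0,"ax":0,"ay":0,"az":0,"jaw":0},{"tx":0,"ty":0,"tz":0,"ax":0,"ay":0,"az":0,"jaw":0},{"tx":0,"ty":0,"tz":0,"ax":0,"ay":0,"az":0,"jaw":0},{"tx":0,"ty":0,"tz":0,"ax":0,"ay":0,"az":0,"jaw":0}]'
python3 - <<'E'
from h import *
c,K,E=cam("wrist");print(telemetry.get_obs()["ee_pos"],telemetry.get_obs()["q"].round(1))
cv2.imwrite("pics/w1.png",c[:,:,::-1]);print(proj(K,E,(.602,.013,.182)),proj(K,E,(.5875,.1065,.174)),proj(K,E,(.6005,.0225,.15)))
E
```

```text
time: 2.7
ee_pos: [0.56, 0.0587, 0.2612]
tcp_rot: [-180.0, 0.0, -116.3]
wrist_force: [-0.1, 1.5, 0.5]
opening: 0.0424
grasp_force: 0.0
time: 3.95
ee_pos: [0.5977, 0.0147, 0.2613]
tcp_rot: [-180.0, -0.0, -81.3]
wrist_force: [0.4, 0.3, 0.2]
opening: 0.0426
grasp_force: 0.0
[0.59769756 0.01472699 0.26129156] [  1.4  12.7  22.1  99.4  -0.  -97.3]
[313.43208871 206.0776824 ] [314.5623263  313.54662464] [314.33831631 204.10969671]
```

View pics/w1.png

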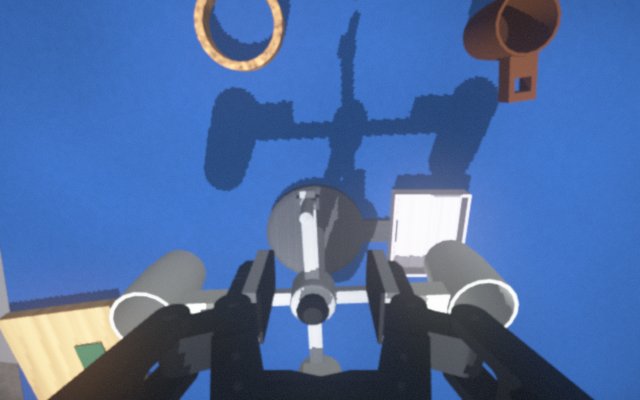

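Wrist view: the empty arm runs from the hub (313,305) up to its end near (308,188), with the prong around (308,200). The fingers are symmetric about the arm. A crop should give the prong's radius.

Run:
```python
from h import *
c,K,E=cam("wrist")
g=cv2.resize(c[175:325,270:350],None,fx=4,fy=4,interpolation=cv2.INTER_CUBIC);cv2.imwrite("pics/w2.png",g[:,:,::-1])
A=np.array([.5875,.1065]);u=np.array([.153,-.988])
for r in(.077,.085,.093,.098):print(r,[proj(K,E,(*(A+u*r),z)).round(0) for z in(.15,.182)],((proj(K,E,(*(A+u*r),.182))-[270,175])*4).round(0))
```

```text
0.077 [array([314., 214.]), array([314., 229.])] [175. 218.]
0.085 [array([314., 204.]), array([314., 219.])] [174. 176.]
0.093 [array([314., 195.]), array([314., 208.])] [174. 133.]
0.098 [array([314., 188.]), array([313., 201.])] [174. 106.]
```

View pics/w2.png

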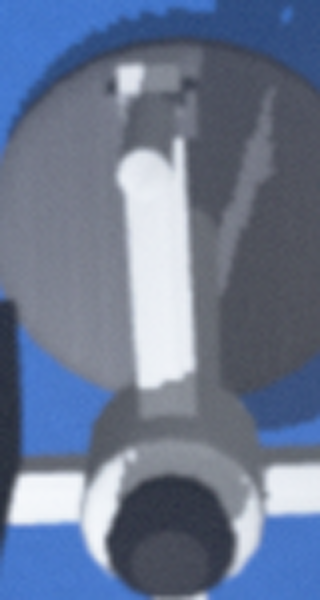

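The prong top disc is at px (306.8,218.3), about r ≈ 0.087 with the arm at about -78°. I'll straddle the prong from above, clear of the arm.

```bash
python3 -m handwheel '[{"tx":-0.0055,"ty":-0.009,"tz":0,"ax":0,"ay":0,"az":-3,"jaw":0},{"tx":0,"ty":0,"tz":0.02,"ax":0,"ay":0,"az":0,"jaw":0},{"tx":0,"ty":0,"tz":0.02,"ax":0,"ay":0,"az":0,"jaw":0},{"tx":0,"ty":0,"tz":0.016,"ax":0,"ay":0,"az":0,"jaw":0},{"tx":0,"ty":0,"tz":0.016,"ax":0,"ay":0,"az":0,"jaw":0},{"tx":0,"ty":0,"tz":0.016,"ax":0,"ay":0,"az":0,"jaw":0},{"tx":0,"ty":0,"tz":0.016,"ax":0,"ay":0,"az":0,"jaw":0},{"tx":0,"ty":0,"tz":0,"ax":0,"ay":0,"az":0,"jaw":-0.2},{"tx":0,"ty":0,"tz":0,"ax":0,"ay":0,"az":0,"jaw":-0.4},{"tx":0,"ty":0,"tz":0,"ax":0,"ay":0,"az":0,"jaw":-0.4}]' 20
python3 - <<'E'
from h import *
c,K,E=cam("wrist");cv2.imwrite("pics/w3.png",c[:,:,::-1])
E
```

```text
time: 5.3
ee_pos: [0.6061, 0.0215, 0.1581]
tcp_rot: [-179.9, -0.0, -78.3]
wrist_force: [-0.3, -0.4, -0.1]
opening: 0.026
grasp_force: 0.0
```

View pics/w3.png

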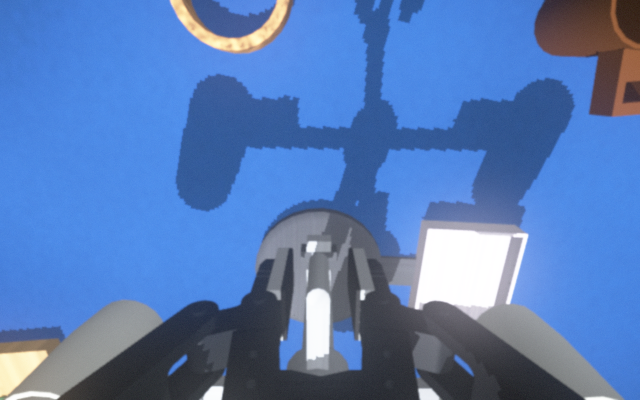

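The prong sits centred between the fingers, with its top near (318,295). Next I turn the head clockwise, gently at first.

```bash
python3 -m handwheel '[{"tx":0,"ty":0.0015,"tz":0,"ax":0,"ay":0,"az":1,"jaw":-0.4},{"tx":0,"ty":0.0015,"tz":0,"ax":0,"ay":0,"az":1,"jaw":-0.4},{"tx":0,"ty":0.0015,"tz":0,"ax":0,"ay":0,"az":1,"jaw":-0.4},{"tx":0,"ty":0.0015,"tz":0,"ax":0,"ay":0,"az":1,"jaw":-0.4},{"tx":0,"ty":0.0015,"tz":0,"ax":0,"ay":0,"az":1,"jaw":-0.4},{"tx":0,"ty":0.0015,"tz":0,"ax":0,"ay":0,"az":1,"jaw":-0.4},{"tx":-0.0001,"ty":0.0015,"tz":0,"ax":0,"ay":0,"az":1,"jaw":-0.4},{"tx":0,"ty":0.003,"tz":0,"ax":0,"ay":0,"az":2,"jaw":-0.4},{"tx":-0.0001,"ty":0.0045,"tz":0,"ax":0,"ay":0,"az":3,"jaw":-0.4},{"tx":-0.0002,"ty":0.006,"tz":0,"ax":0,"ay":0,"az":4,"jaw":-0.4}]'; python3 -m handwheel '[{"tx":-0.0002,"ty":0.006,"tz":0,"ax":0,"ay":0,"az":4,"jaw":-0.4},{"tx":-0.0002,"ty":0.006,"tz":0,"ax":0,"ay":0,"az":4,"jaw":-0.4},{"tx":-0.0002,"ty":0.006,"tz":0,"ax":0,"ay":0,"az":4,"jaw":-0.4},{"tx":-0.0002,"ty":0.006,"tz":0,"ax":0,"ay":0,"az":4,"jaw":-0.4},{"tx":-0.0002,"ty":0.006,"tz":0,"ax":0,"ay":0,"az":4,"jaw":-0.4},{"tx":-0.0002,"ty":0.006,"tz":0,"ax":0,"ay":0,"az":4,"jaw":-0.4},{"tx":-0.0002,"ty":0.006,"tz":0,"ax":0,"ay":0,"az":4,"jaw":-0.4},{"tx":-0.0002,"ty":0.006,"tz":0,"ax":0,"ay":0,"az":4,"jaw":-0.4},{"tx":-0.0002,"ty":0.006,"tz":0,"ax":0,"ay":0,"az":4,"jaw":-0.4},{"tx":-0.0002,"ty":0.006,"tz":0,"ax":0,"ay":0,"az":4,"jaw":-0.4}]'
```

```text
time: 6.6
ee_pos: [0.5817, 0.02, 0.1573]
tcp_rot: [-180.0, 0.0, -94.4]
wrist_force: [2.3, 1.2, -0.3]
opening: 0.0254
grasp_force: 1.2
time: 7.85
ee_pos: [0.528, 0.0438, 0.1574]
tcp_rot: [-180.0, -0.0, -134.5]
wrist_force: [2.7, -0.2, 0.2]
opening: 0.0258
grasp_force: 1.2
```

```bash
python3 -m handwheel '[{"tx":-0.0002,"ty":0.006,"tz":0,"ax":0,"ay":0,"az":4,"jaw":-0.4},{"tx":-0.0002,"ty":0.006,"tz":0,"ax":0,"ay":0,"az":4,"jaw":-0.4},{"tx":-0.0002,"ty":0.006,"tz":0,"ax":0,"ay":0,"az":4,"jaw":-0.4},{"tx":-0.0002,"ty":0.006,"tz":0,"ax":0,"ay":0,"az":4,"jaw":-0.4},{"tx":-0.0002,"ty":0.006,"tz":0,"ax":0,"ay":0,"az":4,"jaw":-0.4},{"tx":-0.0002,"ty":0.006,"tz":0,"ax":0,"ay":0,"az":4,"jaw":-0.4},{"tx":-0.0002,"ty":0.006,"tz":0,"ax":0,"ay":0,"az":4,"jaw":-0.4},{"tx":-0.0002,"ty":0.006,"tz":0,"ax":0,"ay":0,"az":4,"jaw":-0.4},{"tx":-0.0002,"ty":0.0045,"tz":0,"ax":0,"ay":0,"az":3,"jaw":-0.4},{"tx":-0.0001,"ty":0.003,"tz":0,"ax":0,"ay":0,"az":2,"jaw":-0.4}]'
python3 - <<'E'
from h import *
c,K,E=cam("top");h=cv2.cvtColor(c,cv2.COLOR_RGB2HSV)
cv2.imwrite("pics/t2.png",cv2.resize(c[140:300,130:290],None,fx=3.7,fy=3.7,interpolation=cv2.INTER_CUBIC)[:,:,::-1])
E
```

```text
time: 9.1
ee_pos: [0.5024, 0.0918, 0.1572]
tcp_rot: [-179.9, -0.1, -171.4]
wrist_force: [-2.5, -3.1, 0.7]
opening: 0.0257
grasp_force: 1.5
```

View pics/t2.png

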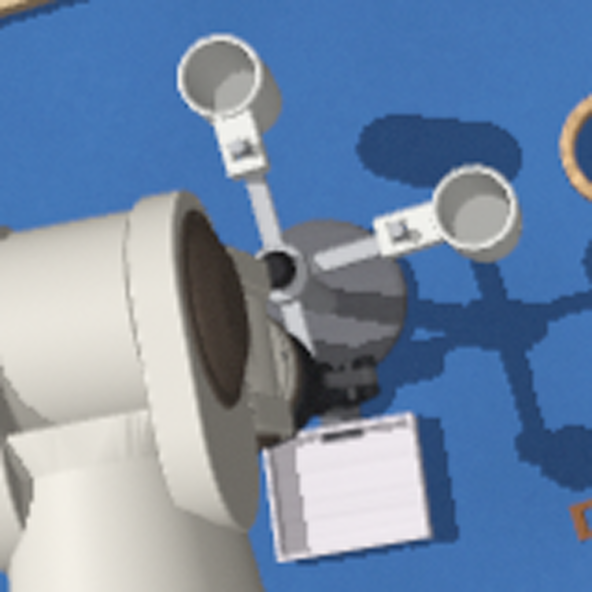

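The right hung cup's mouth is at crop (476,208), the upper one at (220,77), the hub at (278,270). The dish rim corners are about (263,455), (413,412), (432,535) and (282,560). I'll work out the angles.

Run:
```python
from h import *
d=np.load("top.npz");K,E=d["K"],d["E"]
f=lambda u,v,z:ray(K,E,(130+u/3.7,140+v/3.7),z)[:2]
hub=f(278,270,.174)
def ang(p):return np.degrees(np.arctan2(*(p-hub)[::-1])).round(1),np.linalg.norm(p-hub).round(4)
a,b=f(476,208,.174),f(220,77,.174);print(hub,"right",ang(a),"up",ang(b),"perp dish",ang(np.mean([f(*p,.022) for p in((263,455),(413,412),(432,535),(282,560))],0)))
print("rim edge dir",[np.degrees(np.arctan2(*(f(*q,.022)-f(*p,.022))[::-1])) for p,q in(((432,535),(413,412)),((282,560),(263,455)))])
```

```text
[0.58751405 0.10617826] right (np.float64(-73.0), np.float64(0.136)) up (np.float64(17.7), np.float64(0.1375)) perp dish (np.float64(-171.8), np.float64(0.1415))
rim edge dir [np.float64(9.399018148640648), np.float64(11.59692136741003)]
```

The arm stands at -162.7° and the dish at -171.8°, so 9° more.

```bash
python3 -m handwheel '[{"tx":0,"ty":0.0015,"tz":0,"ax":0,"ay":0,"az":1,"jaw":-0.4},{"tx":0,"ty":0.0015,"tz":0,"ax":0,"ay":0,"az":1,"jaw":-0.4},{"tx":0,"ty":0.003,"tz":0,"ax":0,"ay":0,"az":2,"jaw":-0.4},{"tx":0,"ty":0.003,"tz":0,"ax":0,"ay":0,"az":2,"jaw":-0.4},{"tx":0,"ty":0.0015,"tz":0,"ax":0,"ay":0,"az":1,"jaw":-0.4},{"tx":0,"ty":0.0015,"tz":0,"ax":0,"ay":0,"az":1,"jaw":-0.4},{"tx":0,"ty":0.0015,"tz":0,"ax":0,"ay":0,"az":1,"jaw":-0.4},{"tx":0,"ty":0,"tz":0,"ax":0,"ay":0,"az":0,"jaw":-0.4},{"tx":0,"ty":0,"tz":0,"ax":0,"ay":0,"az":0,"jaw":-0.4},{"tx":0,"ty":0,"tz":0,"ax":0,"ay":0,"az":0,"jaw":-0.4}]'
python3 - <<'E'
from h import *
c,K,E=cam("top");h=cv2.cvtColor(c,cv2.COLOR_RGB2HSV);np.save("t3.npy",c)
# ellipse of the two visible hung cups: white blobs
w=((h[...,1]<70)&(h[...,2]>120)).astype(np.uint8)
cv2.imwrite("pics/t3.png",cv2.resize(c[140:300,130:290],None,fx=3.7,fy=3.7,interpolation=cv2.INTER_CUBIC)[:,:,::-1])
E
```

```text
time: 10.4
ee_pos: [0.5023, 0.1061, 0.1574]
tcp_rot: [180.0, 0.0, 179.8]
wrist_force: [-0.6, -0.7, -0.9]
opening: 0.0254
grasp_force: 0.4
```

View pics/t3.png

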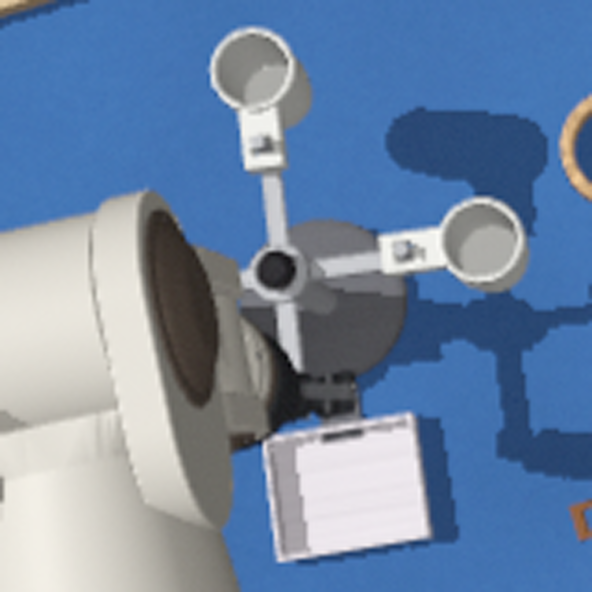

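The cup mouths are now at crop (254,70) and (484,242), with the hub cap at (276,270).

Run:
```python
from h import *
d=np.load("top.npz");K,E=d["K"],d["E"]
f=lambda u,v,z:ray(K,E,(130+u/3.7,140+v/3.7),z)[:2]
hub=f(277,270,.174)
for p in((254,70),(484,242)):
    v=f(*p,.174)-hub;print(np.degrees(np.arctan2(v[1],v[0])))
o=telemetry.get_obs();t=o["ee_pos"][:2]-hub;print(hub,np.degrees(np.arctan2(t[1],t[0])),np.linalg.norm(t))
```

```text
7.756393796855606
-82.91472778819067
[0.58752244 0.10683647] -179.48920594321564 0.08521148712369157
```

The arm is at about -172.5°, within 1° of the dish direction. Now back off, lift, and go over to the loose cup.

```bash
python3 -m handwheel '[{"tx":0,"ty":-0.003,"tz":0,"ax":0,"ay":0,"az":0,"jaw":-0.4},{"tx":0,"ty":0,"tz":-0.05,"ax":0,"ay":0,"az":0,"jaw":-0.4},{"tx":0,"ty":0,"tz":-0.05,"ax":0,"ay":0,"az":0,"jaw":-0.4},{"tx":-0.012,"ty":-0.051,"tz":0,"ax":0,"ay":0,"az":-2,"jaw":1},{"tx":-0.012,"ty":-0.051,"tz":0,"ax":0,"ay":0,"az":0,"jaw":1},{"tx":-0.012,"ty":-0.051,"tz":0,"ax":0,"ay":0,"az":0,"jaw":1},{"tx":-0.012,"ty":-0.051,"tz":0,"ax":0,"ay":0,"az":0,"jaw":1},{"tx":-0.012,"ty":-0.051,"tz":0,"ax":0,"ay":0,"az":0,"jaw":1},{"tx":-0.012,"ty":-0.051,"tz":0,"ax":0,"ay":0,"az":0,"jaw":1},{"tx":-0.012,"ty":-0.051,"tz":0,"ax":0,"ay":0,"az":0,"jaw":1}]' && python3 -m handwheel '[{"tx":-0.012,"ty":-0.045,"tz":0,"ax":0,"ay":0,"az":0,"jaw":1},{"tx":0,"ty":0,"tz":0,"ax":0,"ay":0,"az":-8,"jaw":1},{"tx":0,"ty":0,"tz":0,"ax":0,"ay":0,"az":-8,"jaw":1},{"tx":0,"ty":0,"tz":0,"ax":0,"ay":0,"az":-8.5,"jaw":1},{"tx":0,"ty":0,"tz":0,"ax":0,"ay":0,"az":0,"jaw":1},{"tx":0,"ty":0,"tz":0,"ax":0,"ay":0,"az":0,"jaw":1},{"tx":0,"ty":0,"tz":0,"ax":0,"ay":0,"az":0,"jaw":1},{"tx":0,"ty":0,"tz":0,"ax":0,"ay":0,"az":0,"jaw":1},{"tx":0,"ty":0,"tz":0,"ax":0,"ay":0,"az":0,"jaw":1},{"tx":0,"ty":0,"tz":0,"ax":0,"ay":0,"az":0,"jaw":1}]'
python3 - <<'E'
from h import *
c,K,E=cam("wrist");o=telemetry.get_obs();print(o["q"].round(0))
h=cv2.cvtColor(c,cv2.COLOR_RGB2HSV);w=((h[...,1]<70)&(h[...,2]>110))
for b in blobs(w,200):print(b)
np.savez("wc.npz",c=c,K=K,E=E);cv2.imwrite("pics/w4.png",c[:,:,::-1])
t=np.load("top.npz");print("top est",ray(t["K"],t["E"],(371.1,210.5),.08),proj(K,E,ray(t["K"],t["E"],(371.1,210.5),.08)))
E
```

```text
time: 11.7
ee_pos: [0.5955, -0.2537, 0.2574]
tcp_rot: [-180.0, 0.0, -178.3]
wrist_force: [0.2, 0.8, 0.1]
opening: 0.0851
grasp_force: 0.0
time: 12.95
ee_pos: [0.6085, -0.2964, 0.2573]
tcp_rot: [-180.0, 0.0, -153.8]
wrist_force: [-0.2, 0.4, 0.6]
opening: 0.0854
grasp_force: 0.0
[-26.  25.  37. 102.   0. -52.]
(array([188.1,  17.5]), array([ 149,    0,   76,   49, 2368], dtype=int32))
(array([408.7,  42.1]), array([ 362,    0,   93,   86, 6347], dtype=int32))
(array([311. , 171.9]), array([ 280,  129,   59,   99, 3759], dtype=int32))
(array([627.3, 192.7]), array([ 602,  138,   38,  104, 1949], dtype=int32))
(array([142.3, 260.8]), array([125, 219,  37,  98, 290], dtype=int32))
(array([451.4, 291.4]), array([427, 256,  47,  68, 795], dtype=int32))
(array([188.3, 293.1]), array([168, 263,  45,  61, 751], dtype=int32))
(array([588.6, 315. ]), array([ 531,  266,  109,  105, 6183], dtype=int32))
(array([ 21.6, 349.1]), array([   0,  310,   67,   90, 3201], dtype=int32))
top est [ 0.60222155 -0.3082514   0.08      ] [312.94039338 163.81402441]
```

View pics/w4.png

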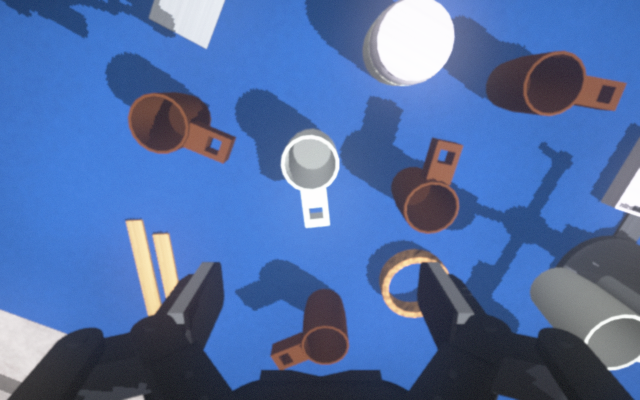

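Wrist view: the white cup's rim centre is at (310.5,161) and its eye at (316,213), with the lug pointing down the image. I'll cast rays for both.

Run:
```python
from h import *
d=np.load("wc.npz");c,K,E=d["c"],d["K"],d["E"]
g=c[120:240,270:350].astype(int);blue=(g[...,2]-g[...,0]>40)
m=(~blue).astype(np.uint8);n,l,s,ce=cv2.connectedComponentsWithStats(m);i=1+np.argmax(s[1:,4])
cn,_=cv2.findContours((l==i).astype(np.uint8),cv2.RETR_EXTERNAL,cv2.CHAIN_APPROX_NONE)
p=max(cn,key=len)[:,0]+[270,120];p=p[(p[:,1]<180)]
el=cv2.fitEllipse(p.astype(np.float32));print(el)
hole=[b for b in blobs(blue[75:105,30:62],10)];print(hole)
C=ray(K,E,el[0],.08);e=ray(K,E,(316,213),.076);v=e-C
print(C,e,np.degrees(np.arctan2(v[1],v[0])),np.linalg.norm(v[:2]))
o=telemetry.get_obs();r=R.from_euler("xyz",o["tcp_rot"],degrees=True);print(r.inv().apply(C-o["ee_pos"]))
```

```text
((309.569580078125, 162.75169372558594), (56.4734001159668, 66.9246597290039), 3.5724940299987793)
[(array([ 1.2, 18. ]), array([ 0,  0,  5, 30, 88], dtype=int32)), (array([29.6, 12.3]), array([ 27,   0,   5,  30, 106], dtype=int32)), (array([15.9, 14.8]), array([ 9, 12, 14,  7, 72], dtype=int32))]
[ 0.60271991 -0.31161772  0.08      ] [ 0.64778125 -0.28278382  0.076     ] 32.614408531481715 0.05349690321507854
[ 0.01188824 -0.01109618  0.17728966]
```

```bash
python3 -m handwheel '[{"tx":0.012,"ty":-0.011,"tz":0,"ax":0,"ay":0,"az":-6,"jaw":0.65},{"tx":0,"ty":0,"tz":0.04,"ax":0,"ay":0,"az":0,"jaw":0.65},{"tx":0,"ty":0,"tz":0.04,"ax":0,"ay":0,"az":0,"jaw":0.65},{"tx":0,"ty":0,"tz":0.04,"ax":0,"ay":0,"az":0,"jaw":0.65},{"tx":0,"ty":0,"tz":0.03,"ax":0,"ay":0,"az":0,"jaw":0.65},{"tx":0,"ty":0,"tz":0.025,"ax":0,"ay":0,"az":0,"jaw":0.65},{"tx":0,"ty":0,"tz":0.023,"ax":0,"ay":0,"az":0,"jaw":0.65},{"tx":0,"ty":0,"tz":0.023,"ax":0,"ay":0,"az":0,"jaw":0.65},{"tx":0,"ty":0,"tz":0,"ax":0,"ay":0,"az":0,"jaw":0.65},{"tx":0,"ty":0,"tz":0,"ax":0,"ay":0,"az":0,"jaw":0.65}]' 30 && python3 -m handwheel '[{"tx":0,"ty":0,"tz":0,"ax":0,"ay":0,"az":0,"jaw":0.5},{"tx":0,"ty":0,"tz":0,"ax":0,"ay":0,"az":0,"jaw":0.4},{"tx":0,"ty":0,"tz":0,"ax":0,"ay":0,"az":0,"jaw":0.3},{"tx":0,"ty":0,"tz":0,"ax":0,"ay":0,"az":0,"jaw":-1},{"tx":0,"ty":0,"tz":0,"ax":0,"ay":0,"az":0,"jaw":-1},{"tx":0,"ty":0,"tz":0,"ax":0,"ay":0,"az":0,"jaw":-1},{"tx":0,"ty":0,"tz":-0.005,"ax":0,"ay":0,"az":0,"jaw":-1},{"tx":0,"ty":0,"tz":-0.02,"ax":0,"ay":0,"az":0,"jaw":-1},{"tx":0,"ty":0,"tz":-0.06,"ax":0,"ay":0,"az":0,"jaw":-1},{"tx":0,"ty":0,"tz":-0.06,"ax":0,"ay":0,"az":0,"jaw":-1}]' 30
python3 - <<'E'
from h import *
c,K,E=cam("wrist");o=telemetry.get_obs();print(o["q"].round(0),o["wrist_force"])
np.savez("wg.npz",c=c,K=K,E=E);cv2.imwrite("pics/w5.png",c[:,:,::-1])
E
```

```text
time: 14.25
ee_pos: [0.6029, -0.3118, 0.0374]
tcp_rot: [-179.9, 0.0, -147.8]
wrist_force: [0.2, 0.3, 0.6]
opening: 0.0706
grasp_force: 0.0
time: 15.5
ee_pos: [0.6022, -0.3114, 0.184]
tcp_rot: [-180.0, 0.0, -147.8]
wrist_force: [0.9, 0.0, -1.1]
opening: 0.0565
grasp_force: 32.6
[-27.  22.  27.  94.   0. -60.] [-1.83945192  0.9045196   5.66493336]
```

View pics/w5.png

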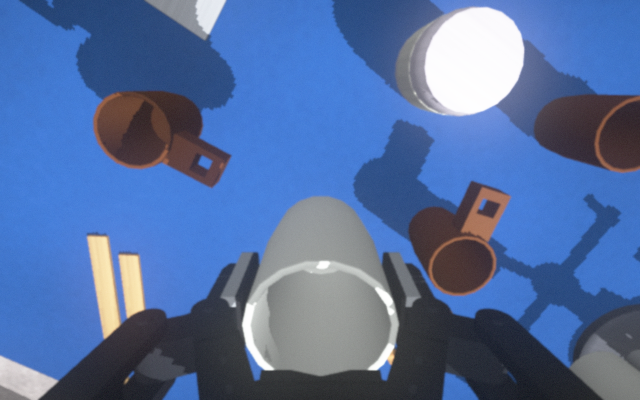

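Picture 10 shows the cup gripped squarely, with its rim at rows 262–375 around column 320 and the lug hidden behind. From here I measure numerically only. I'll carry the cup high over the carousel so the wrist camera sees the empty arm, and find its edges with a line detector.

```bash
python3 -m handwheel '[{"tx":0,"ty":0,"tz":-0.05,"ax":0,"ay":0,"az":0,"jaw":-1},{"tx":0,"ty":0,"tz":-0.016,"ax":0,"ay":0,"az":8,"jaw":-1},{"tx":0,"ty":0,"tz":0,"ax":0,"ay":0,"az":8,"jaw":-1},{"tx":0,"ty":0,"tz":0,"ax":0,"ay":0,"az":8.7,"jaw":-1},{"tx":-0.009,"ty":0.052,"tz":0,"ax":0,"ay":0,"az":0,"jaw":-1},{"tx":-0.009,"ty":0.052,"tz":0,"ax":0,"ay":0,"az":0,"jaw":-1},{"tx":-0.009,"ty":0.052,"tz":0,"ax":0,"ay":0,"az":0,"jaw":-1},{"tx":-0.009,"ty":0.052,"tz":0,"ax":0,"ay":0,"az":0,"jaw":-1},{"tx":-0.009,"ty":0.052,"tz":0,"ax":0,"ay":0,"az":0,"jaw":-1},{"tx":-0.009,"ty":0.052,"tz":0,"ax":0,"ay":0,"az":0,"jaw":-1}]' 60 && python3 -m handwheel '[{"tx":-0.009,"ty":0.052,"tz":0,"ax":0,"ay":0,"az":0,"jaw":-1},{"tx":-0.007,"ty":0.052,"tz":0,"ax":0,"ay":0,"az":0,"jaw":-1},{"tx":0,"ty":0,"tz":0,"ax":0,"ay":0,"az":0,"jaw":-1},{"tx":0,"ty":0,"tz":0,"ax":0,"ay":0,"az":0,"jaw":-1},{"tx":0,"ty":0,"tz":0,"ax":0,"ay":0,"az":0,"jaw":-1},{"tx":0,"ty":0,"tz":0,"ax":0,"ay":0,"az":0,"jaw":-1},{"tx":0,"ty":0,"tz":0,"ax":0,"ay":0,"az":0,"jaw":-1},{"tx":0,"ty":0,"tz":0,"ax":0,"ay":0,"az":0,"jaw":-1},{"tx":0,"ty":0,"tz":0,"ax":0,"ay":0,"az":0,"jaw":-1},{"tx":0,"ty":0,"tz":0,"ax":0,"ay":0,"az":0,"jaw":-1}]'
python3 - <<'E'
from h import *
c,K,E=cam("wrist");np.savez("wh.npz",c=c,K=K,E=E)
A=np.array([.5875,.1067]);a=np.radians(-172.5);u=np.array([np.cos(a),np.sin(a)]);n=np.array([-u[1],u[0]])
for r in(.03,.06,.085,.098):print(r,proj(K,E,(*(A+u*r),.15)).round(1),proj(K,E,(*(A+u*r),.182)).round(1))
g=cv2.cvtColor(c,cv2.COLOR_RGB2GRAY);L=cv2.createLineSegmentDetector().detect(g)[0][:,0]
for x1,y1,x2,y2 in L:
    p,q=ray(K,E,(x1,y1),.15)[:2]-A,ray(K,E,(x2,y2),.15)[:2]-A
    if max(abs(p@n),abs(q@n))<.02 and min(p@u,q@u)>0 and max(p@u,q@u)<.13: print(np.array([x1,y1,x2,y2]).round(0),"r,lat mm",(1000*np.array([p@u,p@n,q@u,q@n])).round(1))
E
```

```text
time: 16.8
ee_pos: [0.615, 0.0065, 0.2485]
tcp_rot: [-180.0, 0.1, -172.5]
wrist_force: [-0.3, -0.6, -0.7]
opening: 0.0556
grasp_force: 63.9
time: 18.05
ee_pos: [0.6174, 0.11, 0.2473]
tcp_rot: [180.0, -0.0, -172.5]
wrist_force: [-0.2, 0.4, -0.5]
opening: 0.0558
grasp_force: 64.0
0.03 [322.6 118.5] [323.  123.1]
0.06 [322.8  72.4] [323.1  70. ]
0.085 [322.9  31. ] [323.3  21.8]
0.098 [323.    8.2] [323.4  -4.9]
[324. 146. 343. 157.] r,lat mm [ 11.   -0.7   2.7 -14.6]
[312.  34. 311.  22.] r,lat mm [83.   7.2 90.3  7.4]
[316.  44. 316. 137.] r,lat mm [77.1  4.5 17.3  4.8]
[333. 138. 335.  44.] r,lat mm [16.5 -7.6 77.1 -7.7]
[303.  36. 311.  34.] r,lat mm [81.8 12.9 83.2  7.4]
[319.  27. 327.  32.] r,lat mm [87.5  2.4 84.4 -2.5]
[319.  18. 318.  27.] r,lat mm [92.4  2.6 87.3  3.2]
[336. 140. 313. 140.] r,lat mm [15.1 -9.2 15.2  6.7]
[339.  22. 338.  38.] r,lat mm [ 90.3 -10.5  80.8 -10.1]
[332.  39. 314.  37.] r,lat mm [80.2 -6.  81.6  5.7]
[317. 136. 331. 136.] r,lat mm [18.2  4.  17.8 -5.7]
[326.  30. 333.  29.] r,lat mm [85.5 -1.7 86.3 -6.5]
[317. 143. 322. 152.] r,lat mm [13.1  3.9  6.6  0.4]
[336.  37. 334.  22.] r,lat mm [81.5 -8.2 90.3 -7. ]
[308. 158. 315. 151.] r,lat mm [ 2.3 10.6  7.   5.4]
[314. 139. 308. 143.] r,lat mm [15.6  6.2 13.  10.6]
[316.  20. 317.  13.] r,lat mm [91.6  4.7 95.2  4. ]
[308. 143. 298. 156.] r,lat mm [12.7 10.3  3.5 17.3]
[307.  47. 308.  71.] r,lat mm [75.6 10.1 61.1 10. ]
[304.  68. 305.  54.] r,lat mm [62.7 12.6 71.1 11.9]
[318.  12. 333.  11.] r,lat mm [96.1  3.1 96.4 -6.4]
[325.  34. 333.  32.] r,lat mm [83.  -1.2 84.3 -6.6]
```

The arm edges come out clean: 12.3 mm apart, parallel to -172.5°, with the centre line 3 mm along tool +y from the tool. I'll move outboard of the prong and lower so the lug tip faces the prong's side, 8 mm above the arm.

```bash
python3 -m handwheel '[{"tx":0.05,"ty":0.003,"tz":0,"ax":0,"ay":0,"az":0,"jaw":-1},{"tx":0.05,"ty":0,"tz":0,"ax":0,"ay":0,"az":0,"jaw":-1},{"tx":0.05,"ty":0,"tz":0,"ax":0,"ay":0,"az":0,"jaw":-1},{"tx":0.052,"ty":0,"tz":0,"ax":0,"ay":0,"az":0,"jaw":-1},{"tx":0,"ty":0,"tz":0.04,"ax":0,"ay":0,"az":0,"jaw":-1},{"tx":0,"ty":0,"tz":0.04,"ax":0,"ay":0,"az":0,"jaw":-1},{"tx":0,"ty":0,"tz":0.028,"ax":0,"ay":0,"az":0,"jaw":-1},{"tx":0,"ty":0,"tz":0,"ax":0,"ay":0,"az":0,"jaw":-1},{"tx":0,"ty":0,"tz":0,"ax":0,"ay":0,"az":0,"jaw":-1},{"tx":0,"ty":0,"tz":0,"ax":0,"ay":0,"az":0,"jaw":-1}]'
python3 - <<'E'
from workcell import telemetry
o=telemetry.get_obs();print(o["wrist_force"],o["torque"])
E
```

```text
time: 19.35
ee_pos: [0.4175, 0.0866, 0.1408]
tcp_rot: [180.0, 0.1, -172.5]
wrist_force: [0.4, 0.6, -0.4]
opening: 0.056
grasp_force: 64.0
[ 0.35506029  0.59476917 -0.42423733] [-0.01169974  0.02242366  0.055714  ]
```

```bash
python3 -m handwheel '[{"tx":-0.001,"ty":0,"tz":0,"ax":0,"ay":0,"az":0,"jaw":-1},{"tx":-0.001,"ty":0,"tz":0,"ax":0,"ay":0,"az":0,"jaw":-1},{"tx":-0.001,"ty":0,"tz":0,"ax":0,"ay":0,"az":0,"jaw":-1},{"tx":-0.001,"ty":0,"tz":0,"ax":0,"ay":0,"az":0,"jaw":-1},{"tx":-0.0005,"ty":0,"tz":0,"ax":0,"ay":0,"az":0,"jaw":-1},{"tx":-0.0005,"ty":0,"tz":0,"ax":0,"ay":0,"az":0,"jaw":-1},{"tx":-0.0005,"ty":0,"tz":0,"ax":0,"ay":0,"az":0,"jaw":-1},{"tx":0,"ty":0,"tz":0,"ax":0,"ay":0,"az":0,"jaw":-1},{"tx":0,"ty":0,"tz":0,"ax":0,"ay":0,"az":0,"jaw":-1},{"tx":0,"ty":0,"tz":0,"ax":0,"ay":0,"az":0,"jaw":-1}]'
```

```text
time: 20.6
ee_pos: [0.4222, 0.0872, 0.1393]
tcp_rot: [-180.0, -0.0, -172.5]
wrist_force: [0.7, 0.5, -1.4]
opening: 0.0558
grasp_force: 64.0
```

```bash
python3 -m handwheel '[{"tx":-0.0005,"ty":0,"tz":0,"ax":0,"ay":0,"az":0,"jaw":-1},{"tx":-0.0005,"ty":0,"tz":0,"ax":0,"ay":0,"az":0,"jaw":-1},{"tx":-0.0005,"ty":0,"tz":0,"ax":0,"ay":0,"az":0,"jaw":-1},{"tx":-0.0005,"ty":0,"tz":0,"ax":0,"ay":0,"az":0,"jaw":-1},{"tx":0,"ty":0,"tz":0,"ax":0,"ay":0,"az":0,"jaw":-1},{"tx":0,"ty":0,"tz":0,"ax":0,"ay":0,"az":0,"jaw":-1},{"tx":0,"ty":0,"tz":0,"ax":0,"ay":0,"az":0,"jaw":-1},{"tx":0,"ty":0,"tz":0,"ax":0,"ay":0,"az":0,"jaw":-1},{"tx":0,"ty":0,"tz":0,"ax":0,"ay":0,"az":0,"jaw":-1},{"tx":0,"ty":0,"tz":0,"ax":0,"ay":0,"az":0,"jaw":-1}]'
```

```text
time: 21.85
ee_pos: [0.4242, 0.0874, 0.1393]
tcp_rot: [-180.0, -0.0, -172.5]
wrist_force: [0.2, 0.6, -1.6]
opening: 0.0558
grasp_force: 64.0
```

```bash
python3 -m handwheel '[{"tx":-0.0003,"ty":0,"tz":0,"ax":0,"ay":0,"az":0,"jaw":-1},{"tx":-0.0003,"ty":0,"tz":0,"ax":0,"ay":0,"az":0,"jaw":-1},{"tx":-0.0003,"ty":0,"tz":0,"ax":0,"ay":0,"az":0,"jaw":-1},{"tx":-0.0003,"ty":0,"tz":0,"ax":0,"ay":0,"az":0,"jaw":-1},{"tx":-0.0003,"ty":0,"tz":0,"ax":0,"ay":0,"az":0,"jaw":-1},{"tx":-0.0003,"ty":0,"tz":0,"ax":0,"ay":0,"az":0,"jaw":-1},{"tx":-0.0003,"ty":0,"tz":0,"ax":0,"ay":0,"az":0,"jaw":-1},{"tx":-0.0003,"ty":0,"tz":0,"ax":0,"ay":0,"az":0,"jaw":-1},{"tx":0,"ty":0,"tz":0,"ax":0,"ay":0,"az":0,"jaw":-1},{"tx":0,"ty":0,"tz":0,"ax":0,"ay":0,"az":0,"jaw":-1}]'
```

```text
time: 23.1
ee_pos: [0.4266, 0.0878, 0.1393]
tcp_rot: [-180.0, 0.0, -172.5]
wrist_force: [0.9, 0.4, -0.9]
opening: 0.0558
grasp_force: 64.0
```

```bash
python3 -m handwheel '[{"tx":-0.0003,"ty":0,"tz":0,"ax":0,"ay":0,"az":0,"jaw":-1},{"tx":-0.0003,"ty":0,"tz":0,"ax":0,"ay":0,"az":0,"jaw":-1},{"tx":-0.0003,"ty":0,"tz":0,"ax":0,"ay":0,"az":0,"jaw":-1},{"tx":-0.0003,"ty":0,"tz":0,"ax":0,"ay":0,"az":0,"jaw":-1},{"tx":-0.0003,"ty":0,"tz":0,"ax":0,"ay":0,"az":0,"jaw":-1},{"tx":0,"ty":0,"tz":0,"ax":0,"ay":0,"az":0,"jaw":-1},{"tx":0,"ty":0,"tz":0,"ax":0,"ay":0,"az":0,"jaw":-1},{"tx":0,"ty":0,"tz":0,"ax":0,"ay":0,"az":0,"jaw":-1},{"tx":0,"ty":0,"tz":0,"ax":0,"ay":0,"az":0,"jaw":-1},{"tx":0,"ty":0,"tz":0,"ax":0,"ay":0,"az":0,"jaw":-1}]'
```

```text
time: 24.35
ee_pos: [0.4281, 0.0879, 0.1393]
tcp_rot: [-180.0, 0.0, -172.5]
wrist_force: [-0.9, 0.6, -0.9]
opening: 0.0559
grasp_force: 64.0
```

```bash
python3 -m handwheel '[{"tx":-0.0003,"ty":0,"tz":0,"ax":0,"ay":0,"az":0,"jaw":-1},{"tx":-0.0003,"ty":0,"tz":0,"ax":0,"ay":0,"az":0,"jaw":-1},{"tx":-0.0003,"ty":0,"tz":0,"ax":0,"ay":0,"az":0,"jaw":-1},{"tx":-0.0003,"ty":0,"tz":0,"ax":0,"ay":0,"az":0,"jaw":-1},{"tx":-0.0003,"ty":0,"tz":0,"ax":0,"ay":0,"az":0,"jaw":-1},{"tx":0,"ty":0,"tz":0,"ax":0,"ay":0,"az":0,"jaw":-1},{"tx":0,"ty":0,"tz":0,"ax":0,"ay":0,"az":0,"jaw":-1},{"tx":0,"ty":0,"tz":0,"ax":0,"ay":0,"az":0,"jaw":-1},{"tx":0,"ty":0,"tz":0,"ax":0,"ay":0,"az":0,"jaw":-1},{"tx":0,"ty":0,"tz":0,"ax":0,"ay":0,"az":0,"jaw":-1}]'
```

```text
time: 25.6
ee_pos: [0.4295, 0.0882, 0.1393]
tcp_rot: [180.0, -0.0, -172.5]
wrist_force: [-0.2, -0.3, -1.0]
opening: 0.0556
grasp_force: 64.0
```

Run:
```python
from workcell import telemetry
o=telemetry.get_obs();print(o["wrist_force"],o["torque"])
```

```text
[-0.21040654 -0.32497362 -0.96711695] [-0.02230773 -0.00308392 -0.0104336 ]
```

```bash
python3 -m handwheel '[{"tx":-0.0003,"ty":0,"tz":0,"ax":0,"ay":0,"az":0,"jaw":-1},{"tx":-0.0003,"ty":0,"tz":0,"ax":0,"ay":0,"az":0,"jaw":-1},{"tx":-0.0003,"ty":0,"tz":0,"ax":0,"ay":0,"az":0,"jaw":-1},{"tx":-0.0003,"ty":0,"tz":0,"ax":0,"ay":0,"az":0,"jaw":-1},{"tx":-0.0003,"ty":0,"tz":0,"ax":0,"ay":0,"az":0,"jaw":-1},{"tx":-0.0003,"ty":0,"tz":0,"ax":0,"ay":0,"az":0,"jaw":-1},{"tx":-0.0002,"ty":0,"tz":0,"ax":0,"ay":0,"az":0,"jaw":-1},{"tx":0,"ty":0,"tz":0,"ax":0,"ay":0,"az":0,"jaw":-1},{"tx":0,"ty":0,"tz":0,"ax":0,"ay":0,"az":0,"jaw":-1},{"tx":0,"ty":0,"tz":0,"ax":0,"ay":0,"az":0,"jaw":-1}]'
```

```text
time: 26.85
ee_pos: [0.4304, 0.0883, 0.1391]
tcp_rot: [-180.0, -0.1, -172.5]
wrist_force: [-8.2, -1.5, 0.9]
opening: 0.0555
grasp_force: 64.2
```

Contact at 8 N, so the prong is at r ≈ 86.7 mm. I back off, lift, shift the eye over the prong (19.5 mm inward of contact), and lower to just above its top.

```bash
python3 -m handwheel '[{"tx":0.002,"ty":0,"tz":0,"ax":0,"ay":0,"az":0,"jaw":-1},{"tx":0,"ty":0,"tz":-0.024,"ax":0,"ay":0,"az":0,"jaw":-1},{"tx":0,"ty":0,"tz":-0.024,"ax":0,"ay":0,"az":0,"jaw":-1},{"tx":-0.01,"ty":0,"tz":0,"ax":0,"ay":0,"az":0,"jaw":-1},{"tx":-0.0104,"ty":0,"tz":0,"ax":0,"ay":0,"az":0,"jaw":-1},{"tx":0,"ty":0,"tz":0.009,"ax":0,"ay":0,"az":0,"jaw":-1},{"tx":0,"ty":0,"tz":0.009,"ax":0,"ay":0,"az":0,"jaw":-1},{"tx":0,"ty":0,"tz":0.002,"ax":0,"ay":0,"az":0,"jaw":-1},{"tx":0,"ty":0,"tz":0,"ax":0,"ay":0,"az":0,"jaw":-1},{"tx":0,"ty":0,"tz":0,"ax":0,"ay":0,"az":0,"jaw":-1}]' && python3 -m handwheel '[{"tx":0,"ty":0,"tz":0.001,"ax":0,"ay":0,"az":0,"jaw":-1},{"tx":0,"ty":0,"tz":0.001,"ax":0,"ay":0,"az":0,"jaw":-1},{"tx":0,"ty":0,"tz":0.001,"ax":0,"ay":0,"az":0,"jaw":-1},{"tx":0,"ty":0,"tz":0.001,"ax":0,"ay":0,"az":0,"jaw":-1},{"tx":0,"ty":0,"tz":0.0005,"ax":0,"ay":0,"az":0,"jaw":-1},{"tx":0,"ty":0,"tz":0.0005,"ax":0,"ay":0,"az":0,"jaw":-1},{"tx":0,"ty":0,"tz":0.0005,"ax":0,"ay":0,"az":0,"jaw":-1},{"tx":0,"ty":0,"tz":0.0005,"ax":0,"ay":0,"az":0,"jaw":-1},{"tx":0,"ty":0,"tz":0.0005,"ax":0,"ay":0,"az":0,"jaw":-1},{"tx":0,"ty":0,"tz":0,"ax":0,"ay":0,"az":0,"jaw":-1}]'
```

```text
time: 28.1
ee_pos: [0.4498, 0.0908, 0.1676]
tcp_rot: [180.0, 0.0, -172.5]
wrist_force: [0.3, 0.0, -0.8]
opening: 0.0557
grasp_force: 64.0
time: 29.35
ee_pos: [0.4498, 0.0909, 0.1607]
tcp_rot: [180.0, -0.0, -172.5]
wrist_force: [-0.6, 1.1, -1.4]
opening: 0.0556
grasp_force: 64.0
```

No force with the lug 2.6 mm below the prong's top, so it appears to be in. Carrying on carefully.

```bash
python3 -m handwheel '[{"tx":0,"ty":0,"tz":0.0005,"ax":0,"ay":0,"az":0,"jaw":-1},{"tx":0,"ty":0,"tz":0.0005,"ax":0,"ay":0,"az":0,"jaw":-1},{"tx":0,"ty":0,"tz":0.0005,"ax":0,"ay":0,"az":0,"jaw":-1},{"tx":0,"ty":0,"tz":0.0005,"ax":0,"ay":0,"az":0,"jaw":-1},{"tx":0,"ty":0,"tz":0,"ax":0,"ay":0,"az":0,"jaw":-1},{"tx":0,"ty":0,"tz":0,"ax":0,"ay":0,"az":0,"jaw":-1},{"tx":0,"ty":0,"tz":0,"ax":0,"ay":0,"az":0,"jaw":-1},{"tx":0,"ty":0,"tz":0,"ax":0,"ay":0,"az":0,"jaw":-1},{"tx":0,"ty":0,"tz":0,"ax":0,"ay":0,"az":0,"jaw":-1},{"tx":0,"ty":0,"tz":0,"ax":0,"ay":0,"az":0,"jaw":-1}]'
```

```text
time: 30.6
ee_pos: [0.4498, 0.0908, 0.1588]
tcp_rot: [180.0, 0.0, -172.5]
wrist_force: [0.0, -0.2, -0.9]
opening: 0.0559
grasp_force: 64.0
```

```bash
python3 -m handwheel '[{"tx":0,"ty":0,"tz":0.001,"ax":0,"ay":0,"az":0,"jaw":-1},{"tx":0,"ty":0,"tz":0.001,"ax":0,"ay":0,"az":0,"jaw":-1},{"tx":0,"ty":0,"tz":0.001,"ax":0,"ay":0,"az":0,"jaw":-1},{"tx":0,"ty":0,"tz":0.001,"ax":0,"ay":0,"az":0,"jaw":-1},{"tx":0,"ty":0,"tz":0.001,"ax":0,"ay":0,"az":0,"jaw":-1},{"tx":0,"ty":0,"tz":0.001,"ax":0,"ay":0,"az":0,"jaw":-1},{"tx":0,"ty":0,"tz":0.001,"ax":0,"ay":0,"az":0,"jaw":-1},{"tx":0,"ty":0,"tz":0.001,"ax":0,"ay":0,"az":0,"jaw":-1},{"tx":0,"ty":0,"tz":0.001,"ax":0,"ay":0,"az":0,"jaw":-1},{"tx":0,"ty":0,"tz":0.001,"ax":0,"ay":0,"az":0,"jaw":-1}]'
```

```text
time: 31.85
ee_pos: [0.4498, 0.0908, 0.1487]
tcp_rot: [-180.0, 0.0, -172.5]
wrist_force: [-0.3, -0.1, -1.1]
opening: 0.0555
grasp_force: 64.0
```

```bash
python3 -m handwheel '[{"tx":0,"ty":0,"tz":0.0015,"ax":0,"ay":0,"az":0,"jaw":-1},{"tx":0,"ty":0,"tz":0.0015,"ax":0,"ay":0,"az":0,"jaw":-1},{"tx":0,"ty":0,"tz":0.0015,"ax":0,"ay":0,"az":0,"jaw":-1},{"tx":0,"ty":0,"tz":0.0015,"ax":0,"ay":0,"az":0,"jaw":-1},{"tx":0,"ty":0,"tz":0.0015,"ax":0,"ay":0,"az":0,"jaw":-1},{"tx":0,"ty":0,"tz":0.0015,"ax":0,"ay":0,"az":0,"jaw":-1},{"tx":0,"ty":0,"tz":0.0015,"ax":0,"ay":0,"az":0,"jaw":-1},{"tx":0,"ty":0,"tz":0.0015,"ax":0,"ay":0,"az":0,"jaw":-1},{"tx":0,"ty":0,"tz":0.001,"ax":0,"ay":0,"az":0,"jaw":-1},{"tx":0,"ty":0,"tz":0,"ax":0,"ay":0,"az":0,"jaw":-1}]'
```

```text
time: 33.1
ee_pos: [0.4497, 0.0908, 0.1357]
tcp_rot: [180.0, -0.0, -172.5]
wrist_force: [-0.6, 0.7, -1.2]
opening: 0.0558
grasp_force: 64.0
```

```bash
python3 -m handwheel '[{"tx":0,"ty":0,"tz":0.0005,"ax":0,"ay":0,"az":0,"jaw":-1},{"tx":0,"ty":0,"tz":0.0005,"ax":0,"ay":0,"az":0,"jaw":-1},{"tx":0,"ty":0,"tz":0.0005,"ax":0,"ay":0,"az":0,"jaw":-1},{"tx":0,"ty":0,"tz":0.0005,"ax":0,"ay":0,"az":0,"jaw":-1},{"tx":0,"ty":0,"tz":0.0005,"ax":0,"ay":0,"az":0,"jaw":-1},{"tx":0,"ty":0,"tz":0.0005,"ax":0,"ay":0,"az":0,"jaw":-1},{"tx":0,"ty":0,"tz":0.0005,"ax":0,"ay":0,"az":0,"jaw":-1},{"tx":0,"ty":0,"tz":0.0005,"ax":0,"ay":0,"az":0,"jaw":-1},{"tx":0,"ty":0,"tz":0,"ax":0,"ay":0,"az":0,"jaw":-1},{"tx":0,"ty":0,"tz":0,"ax":0,"ay":0,"az":0,"jaw":-1}]'
```

```text
time: 34.35
ee_pos: [0.4498, 0.0908, 0.1318]
tcp_rot: [-180.0, 0.0, -172.5]
wrist_force: [-0.1, -0.5, -1.5]
opening: 0.0558
grasp_force: 64.0
```

```bash
python3 -m handwheel '[{"tx":0,"ty":0,"tz":0.0003,"ax":0,"ay":0,"az":0,"jaw":-1},{"tx":0,"ty":0,"tz":0.0003,"ax":0,"ay":0,"az":0,"jaw":-1},{"tx":0,"ty":0,"tz":0.0003,"ax":0,"ay":0,"az":0,"jaw":-1},{"tx":0,"ty":0,"tz":0,"ax":0,"ay":0,"az":0,"jaw":-1},{"tx":0,"ty":0,"tz":0,"ax":0,"ay":0,"az":0,"jaw":-1},{"tx":0,"ty":0,"tz":0,"ax":0,"ay":0,"az":0,"jaw":-1},{"tx":0,"ty":0,"tz":0,"ax":0,"ay":0,"az":0,"jaw":-1},{"tx":0,"ty":0,"tz":0,"ax":0,"ay":0,"az":0,"jaw":-1},{"tx":0,"ty":0,"tz":0,"ax":0,"ay":0,"az":0,"jaw":-1},{"tx":0,"ty":0,"tz":0,"ax":0,"ay":0,"az":0,"jaw":-1}]'
```

```text
time: 35.6
ee_pos: [0.4498, 0.0908, 0.1311]
tcp_rot: [180.0, 0.0, -172.5]
wrist_force: [-2.7, -0.4, 4.8]
opening: 0.0556
grasp_force: 64.5
```

The lug rests on the arm (6 N at the expected height). Now ease the grip and open gradually.

```bash
python3 -m handwheel '[{"tx":0,"ty":0,"tz":0,"ax":0,"ay":0,"az":0,"jaw":0.25},{"tx":0,"ty":0,"tz":0,"ax":0,"ay":0,"az":0,"jaw":0.29},{"tx":0,"ty":0,"tz":0,"ax":0,"ay":0,"az":0,"jaw":0.31},{"tx":0,"ty":0,"tz":0,"ax":0,"ay":0,"az":0,"jaw":0.33},{"tx":0,"ty":0,"tz":0,"ax":0,"ay":0,"az":0,"jaw":0.36},{"tx":0,"ty":0,"tz":0,"ax":0,"ay":0,"az":0,"jaw":0.4},{"tx":0,"ty":0,"tz":0,"ax":0,"ay":0,"az":0,"jaw":0.5},{"tx":0,"ty":0,"tz":0,"ax":0,"ay":0,"az":0,"jaw":0.6},{"tx":0,"ty":0,"tz":0,"ax":0,"ay":0,"az":0,"jaw":0.8},{"tx":0,"ty":0,"tz":0,"ax":0,"ay":0,"az":0,"jaw":0.9}]' 20
python3 - <<'E'
from h import *
c,K,E=cam("wrist")
g=c.astype(int);m=(abs(g[...,0]-g[...,2])<40)&(g.min(2)>90);m[:200]=0;m[:,:235]=0;m[:,405:]=0
for b in blobs(m,300):print(b)
E
```

```text
time: 36.85
ee_pos: [0.4498, 0.0908, 0.1309]
tcp_rot: [180.0, 0.0, -172.5]
wrist_force: [0.5, -1.0, -0.1]
opening: 0.0813
grasp_force: 0.0
(array([319.1, 284.3]), array([  246,   200,   149,   177, 22715], dtype=int32))
```

```bash
python3 -m handwheel '[{"tx":0,"ty":0,"tz":0,"ax":0,"ay":0,"az":0,"jaw":1},{"tx":0,"ty":0,"tz":-0.005,"ax":0,"ay":0,"az":0,"jaw":1},{"tx":0,"ty":0,"tz":-0.01,"ax":0,"ay":0,"az":0,"jaw":1},{"tx":0,"ty":0,"tz":-0.02,"ax":0,"ay":0,"az":0,"jaw":1},{"tx":0,"ty":0,"tz":-0.03,"ax":0,"ay":0,"az":0,"jaw":1},{"tx":0,"ty":0,"tz":-0.04,"ax":0,"ay":0,"az":0,"jaw":1},{"tx":0,"ty":0,"tz":-0.05,"ax":0,"ay":0,"az":0,"jaw":1},{"tx":0,"ty":0,"tz":-0.03,"ax":0,"ay":0,"az":0,"jaw":1},{"tx":0,"ty":0,"tz":0,"ax":0,"ay":0,"az":0,"jaw":1},{"tx":0,"ty":0,"tz":0,"ax":0,"ay":0,"az":0,"jaw":1}]'
python3 - <<'E'
from h import *
a=np.radians(-172.5);A=np.array([.5875,.1082])
for n in("side","wrist"):
    c,K,E=cam(n);cup=A+np.array([np.cos(a),np.sin(a)])*.139
    g=c.astype(int);m=(abs(g[...,0]-g[...,2])<45)&(g.min(2)>95)
    print(n,"pred bottom/top",proj(K,E,(*cup,.094)).round(0),proj(K,E,(*cup,.174)).round(0))
    for b in blobs(m,150):
        if abs(b[0]-proj(K,E,(*cup,.134))).max()<90:print(b)
    print("prong top",proj(K,E,(*(A+np.array([np.cos(a),np.sin(a)])*.087),.182)))
    np.save(n+"f.npy",c)
    gr=cv2.cvtColor(c,cv2.COLOR_RGB2GRAY);ci=cv2.HoughCircles(cv2.medianBlur(gr,3),cv2.HOUGH_GRADIENT,1,30,param1=120,param2=25,minRadius=20,maxRadius=60)
    if n=="wrist" and ci is not None:print(ci[0][:6].round(0).tolist())
E
```

```text
time: 38.15
ee_pos: [0.4498, 0.0908, 0.3155]
tcp_rot: [-180.0, -0.0, -172.5]
wrist_force: [-0.5, 0.7, -0.7]
opening: 0.0855
grasp_force: 0.0
side pred bottom/top [264. 159.] [263. 135.]
(array([312.6, 146.9]), array([ 255,  110,  113,   81, 2818], dtype=int32))
(array([266.9, 184.4]), array([251, 172,  40,  26, 764], dtype=int32))
prong top [281.0612628  131.06898664]
wrist pred bottom/top [321. 165.] [321. 185.]
(array([318.4, 225.1]), array([  212,   117,   217,   213, 16823], dtype=int32))
prong top [320.50850494 243.05922557]
[[320.0, 182.0, 27.0], [112.0, 124.0, 25.0], [48.0, 130.0, 24.0], [160.0, 300.0, 27.0], [84.0, 250.0, 25.0]]
```

The hung cup's mouth shows as a circle at (320,182) in the wrist view, where (321,185) was predicted, and the side mask places the cup at hook height. The robot is clear, so I'm handing in.

```bash
python3 -c "
from workcell import workorder;print(workorder.job_done())"
```

```text
the job is handed in; nothing more can be done
None
```

I turned the carousel until the empty hook stood within about 1° of the drip dish, hung the white cup with its lug resting on the arm before letting go, and handed the job in at about 38 s, with no force reading above about 8 N and the tin, tape and scraper left alone.

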